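# Clamp the loose stop on the slotted base with its T-bolt

## Task

The stop on the slotted base is loose: fasten it where it stands with the T-bolt. Lower the bolt's head lengthwise through the stop's oblong window into the slot until the washer rests on the stop, turn the knob clockwise (seen from above) a quarter turn so that the head stands square across the slot under its lips, then turn on until the stop is clamped tight, and let go. Do not shift the stop, and leave the timer, the lens can and the dropper bottle alone.

Things in the scene. Friction and masses are not known exactly. Their poses are not given: they have to be found in the camera images.
- base: Bare aluminium bar fixed on the worktop, 200 x 64 x 30 mm, with one T-slot along its whole length. Origin: centre of its underside; x along the slot (away from the robot), y across, z up. Slot mouth 19 mm wide in lips 8 mm thick (height 22 to 30 mm); below them a cavity 36 mm wide from height 8 to 22 mm.
- stop: Loose grey painted saddle, 0.4 kg, on the base: plate 120 x 77 x 8 mm, cheeks straddle the base (1.5 mm play each side), so it only slides along the slot. Its fence (22 mm above the plate) is 67 to 75 mm beyond the window's centre, its near edge 45 mm before it. Origin: plate's underside (30 mm above the worktop) below the window's centre; x along the slot to the fence, z up.
- window (a point): Centre of the stop's oblong window, 50 mm (along the slot) x 22 mm, right through the plate over the slot; point at the plate's top face, 38 mm above the worktop; axes as the stop.
- bolt: Loose T-bolt, 60 mm tall, 0.15 kg, standing on its head. From below: steel head 35 x 14 x 8 mm, shank 14 mm in diameter, washer 40 mm in diameter (underside 25.5 mm above the head's underside, 4 mm thick), black bar knob. Origin: centre of the head's underside; x along the head's length, z up the shank.
- wing (a point): Middle of the knob's grip bar, 46.5 mm above the head's underside when the knob reads 0. Bar 44 mm long, 12 mm thick, 33 to 60 mm above the head's underside, on a round foot 28 mm in diameter. x along the bar's length, y across it, z up. At the start the bar is parallel to the head.
- knob (a joint): Turn of the knob on the bolt, rad; 0 at the start, grows clockwise from above. The thread is stiff (0.12 N m): the knob carries the bolt round until the head jams square, then turns on it. Washer goes down 2.5 mm per rad: slack gone at 0.6, tight from 0.8; above 1.3 it springs back to 1.3 when let go, else it stays. It resists, so a gripper may have to turn some 0.3 rad farther than the knob.
- timer: Bystander: white wedge-shaped laboratory timer 42 x 68 x 54 mm, origin at the centre of its underside.
- lens_can: Bystander: black round can 35 mm in diameter, 50 mm high, origin at the centre of its underside. Like the bottle it stands just in front of a tall fixed microscope (0.4 m high, centred about x 0.52, y -0.03), right of the base. Between bolt and base, carry over the worktop's near edge, in front of the microscope; left of the base, from y 0.42, stands a tall incubator.
- drop_bottle: Bystander: amber dropper bottle 38 mm in diameter, 91 mm high, origin at the centre of its underside.
- head (a point): Centre of the head's underside (axes as the bolt). Two opposite corners are relieved, so in the slot it turns clockwise only, by a quarter turn, until its square corners meet the cavity walls. With the washer resting on the stop and the knob at 0 this point is 12.5 mm above the worktop and the head's top 1.5 mm below the lips.
There are look-alikes about, which are no part of the job. Of the things that look like the base, the larger one is meant.

How it is judged:
On the way, in this order (a step that is already met when the one before it is completed fails the run):
1. the bolt's head is in the slot, lengthwise, upright, under the stop's window (z of bolt in the frame of base below 0.0165 m and y of bolt in the frame of base between -0.008 and 0.008 m and horizontal distance between bolt and window below 0.022 m and angle between bolt's own z axis and vertical below 0.12 rad and angle between the x axis of bolt and the x axis of base, either way round below 0.3 rad), for 0.1 s.
2. the head has been turned square across the slot, below its lips (z of bolt in the frame of base below 0.0165 m and horizontal distance between bolt and window below 0.022 m and angle between the x axis of bolt and the y axis of base, either way round below 0.3 rad), for 0.1 s.
3. the knob has been tightened on the bolt so that it presses on the stop (value of joint knob above 0.6 rad and contact force between bolt and stop above 7 N and angle between the x axis of bolt and the y axis of base, either way round below 0.3 rad), for 0.1 s.
At the end, for the whole second after the job is handed in: Bolt upright (0.12 rad), within 22 mm of the window's centre, head below the lips and square across the slot within 0.3 rad; knob turned on by over 0.6 rad, clamping the stop with over 7 N; stop level (0.04 rad), within 12 mm of where it stood; both at rest (all of step 3 and z of bolt in the frame of base between 0.009 and 0.0165 m and horizontal distance between bolt and window below 0.022 m and angle between bolt's own z axis and vertical below 0.12 rad and distance of stop from where it was at the start of the episode below 0.012 m and angle between stop's own z axis and vertical below 0.04 rad and linear speed of each of bolt, stop below 0.02 m/s); the robot touches nothing.
It fails at once if the stop is shifted by more than 20 mm (distance of stop from where it was at the start of the episode above 0.02 m).
It fails at once if a bystander is moved by more than 30 mm (distance of any of timer, lens_can, drop_bottle from where it was at the start of the episode above 0.03 m).
It also fails if it takes over 61 s, if anything falls off the work surface, if the arm or the gripper's body presses on something with over 40 N, if the wrist force passes 120 N, or if a joint passes its speed limit or range.

## Robot

A 7-joint arm with a two-finger parallel gripper is mounted at the origin on a cart in front of the work surface, level with it; the furniture and walls round the work are solid. World frame = base frame: x ahead of the robot, y to its left, z up, the work surface at z = 0. Lengths are in m, angles in rad, forces in N, time in s.
With the tool pointing down it reaches from about 0.425 to 0.875 m from the base axis. Payload 4.7 kg.
Tool frame: the origin (TCP) lies midway between the tips of the shut fingers; the grasp point (between the pads) lies 19 mm behind it; x points along the fingers, z is the direction in which the jaws open and shut, and the axes are right-handed (so a half turn about x gives the same grasp; the last joint's range is limited). The gripper opens to 87 mm and grips with 3 to 60 N. Pads are 19 mm wide; open, the fingers measure 117 mm over their backs; the gripper's body (75 mm by 190 mm) begins 51 mm behind the grasp point.
Start: joints at [-1.322, 0.321, -0.07, 1.45, 0.023, 1.371, -0.057], TCP at [0.151, 0.632, 0.223] pointing down, gripper open.
Joint ranges: [-2.86, 2.86], [-0.3, 2.09], [-1.38, 1.24], [0.06, 2.45], [-1.56, 4.7], [0.09, 2.05], [-2.69, 2.69]. Speed limits (rad/s): [2.57, 2.57, 3.14, 3.14, 3.14, 3.14, 3.14].

## Interface

Orientations are given as a rotation vector (axis times angle).
In Python, from bench import ctrl, vision, close_job gives the robot as it stands. The module is installed in compiled form; this text tells all that it offers.
- The arm moves only by the tool servo_tool, never from a script. Its argument "commands" is a list that holds one entry, the list of rows, each a list of 7 numbers: the turn, a rotation vector about the tool's x, y, z in degrees, then the shift along the tool's x, y, z in mm, then the finger opening in mm, from 0 to 87. In form: [[[wx, wy, wz, x, y, z, grip], ...]]. A call has 1 to 5 rows; each row is the pose to reach, as a shift and turn from the pose commanded when the call began, along the tool's axes at that moment; what a row does not reach only later rows make up. A row lasts 1/8 s, in which the tool goes at most 62.5 mm and 10.7 degrees, less where a joint would pass 70% of its speed; a pose out of reach is approached as far as the arm can. A call with a gripper value outside its range is refused whole. The fingers move at their own pace and stop on an object; "newtons" is the grip in N (left out, the last holds). Time passes only in rows, so rows that repeat a pose let the fingers close. It gives the time, the measured TCP pose, the force and the opening at its end, in the units of the state.
- ctrl.get_state(): the state, without advancing time (a new reading comes with each control period).
- vision.get_image(name): name is "scene" or "top"; returns the picture (480x640x3 uint8, red, green, blue); there is no depth.
- vision.camera_info(name): a dict with "fov_y" (degrees; the focal length in pixels is half the picture's height over the tangent of half this angle, whatever the lens; pixels are square), "cx", "cy" (the principal point, pixels), "pose" (4x4, takes a point from camera to world coordinates). Camera axes: x right, y down, z forward; pixel columns grow to the right and rows downward; lengths in m; the calibration is good to about 2 mm. A picture is of the moment at which its call begins. camera_info takes no time and is no camera call.
- close_job(): hands the job in, once; it reports no verdict.
The state is a dict: "time": time; "joint_positions": joint angles; "qd": joint speeds; "joint_torque": joint torques, N m; "position": TCP position; "tool_rot": TCP orientation; "ft_force": force on the tool from outside, world axes, zero at the start; "torque": the same for the moment, N m; "grip_width": opening from 0.0 (shut) to 1.0 (fully open).
Only numpy, scipy, OpenCV 4.12 (cv2) and the standard library are available. Lean on these libraries where they do the work, as an engineer would, in place of code of your own. Each camera call takes 0.05 s, during which the arm holds its last target. There are 200 camera calls.

## Working session

There is one attempt and no reset: what is moved stays moved. The work goes in short steps, Python scripts to look and compute and a tool call to move; the robot and the scene stay as the last step left them, time stands still between calls to the robot, and variables do not carry over. Pictures are saved under pics/ and viewed, about 8 in all and at most 12, crops included, and the job is handed in when it is done.

Besides the shell and the picture viewer there is one more tool, called after "Call:" as name([rows], argument=value, ...), one row to a line, values as JSON. servo_tool: Moves the arm, as the interface text tells. Its arguments: {"type":"object","properties":{"commands":{"type":"array"},"newtons":{"type":"number"}},"required":["commands"]}

```bash
mkdir -p pics
cat > h.py <<'E'
import numpy as np, cv2
from scipy.spatial.transform import Rotation as R
from bench import ctrl, vision, close_job
def grab(n,f,crop=None,s=1):
    im=vision.get_image(n)[:,:,::-1].copy()
    cv2.imwrite('pics/'+f+'_full.png',im)
    if crop: u0,v0,u1,v1=crop; im=im[v0:v1,u0:u1]
    if s!=1: im=cv2.resize(im,None,fx=s,fy=s,interpolation=cv2.INTER_CUBIC)
    cv2.imwrite('pics/'+f+'.png',im)
def cam(n):
    i=vision.camera_info(n); f=240/np.tan(np.radians(i['fov_y'])/2); return f,i['cx'],i['cy'],np.array(i['pose'])
def ray(n,u,v,z):
    f,cx,cy,P=cam(n); d=P[:3,:3]@np.array([(u-cx)/f,(v-cy)/f,1]); o=P[:3,3]
    return o+d*(z-o[2])/d[2]
def proj(n,p):
    f,cx,cy,P=cam(n); q=P[:3,:3].T@(np.array(p)-P[:3,3]); return [cx+f*q[0]/q[2],cy+f*q[1]/q[2]]
def st():
    s=ctrl.get_state(); print({k:np.round(s[k],3).tolist() for k in ('time','position','tool_rot','ft_force','torque','grip_width','joint_positions')}); return s
E
python3 - <<'E'
from h import *
np.set_printoptions(precision=4,suppress=True)
st()
for n in('scene','top'): grab(n,n+'0'); print(n,vision.camera_info(n))
print(R.from_rotvec(ctrl.get_state()['tool_rot']).as_matrix())
E
```

```text
{'time': 0.0, 'position': [0.151, 0.632, 0.221], 'tool_rot': [-1.036, 1.313, 1.034], 'ft_force': [-0.015, -0.059, 0.611], 'torque': [0.008, 0.024, -0.05], 'grip_width': 1.001, 'joint_positions': [-1.322, 0.322, -0.07, 1.452, 0.023, 1.371, -0.057]}
scene {'fov_y': 57.90777095730844, 'cx': 313.23710273686646, 'cy': 237.65423514413408, 'pose': array([[ 0.7709, -0.4819,  0.4165,  0.0267],
       [-0.637 , -0.5778,  0.5103, -0.4574],
       [-0.0053, -0.6587, -0.7524,  0.7595],
       [ 0.    ,  0.    ,  0.    ,  1.    ]])}
top {'fov_y': 42.554992016480234, 'cx': 318.26397231277116, 'cy': 240.03518739715275, 'pose': array([[-0.0175, -0.9871,  0.159 ,  0.1878],
       [-0.9998,  0.0193,  0.0096,  0.0133],
       [-0.0125, -0.1588, -0.9872,  1.4883],
       [ 0.    ,  0.    ,  0.    ,  1.    ]])}
[[-0.0003 -0.9726  0.2326]
 [-0.0017  0.2326  0.9726]
 [-1.     -0.0001 -0.0017]]
```

View pics/scene0.png

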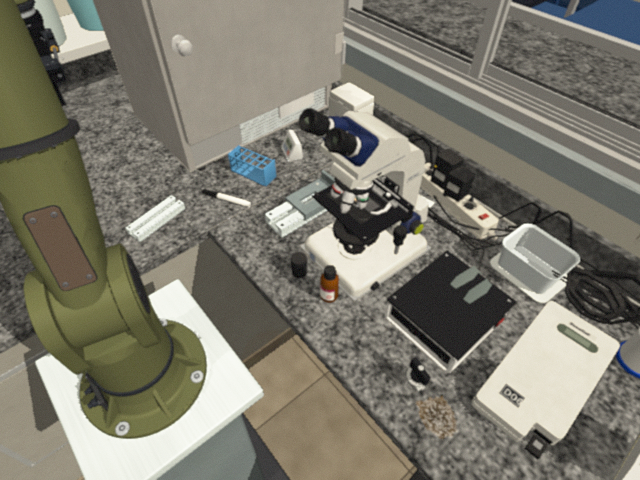

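View pics/top0.png

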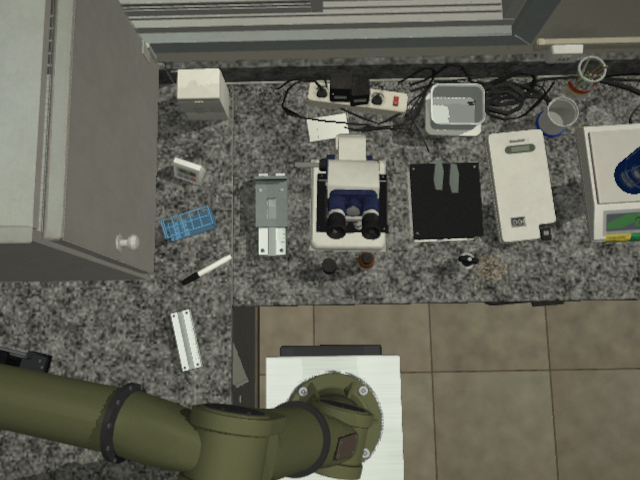

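Run:
```python
from h import *
def t(f,u,v,w,h,s): return cv2.resize(cv2.imread(f)[v:v+h,u:u+w],(w*s,h*s),interpolation=cv2.INTER_CUBIC)
a=t('pics/top0.png',240,165,50,100,6)          #300x600
b=t('pics/top0.png',450,240,50,50,6)         #300
c=t('pics/scene0.png',260,170,83,70,6)      #498x420
d=t('pics/scene0.png',395,345,50,50,6)
b=cv2.hconcat([b,d[:, :200]]) 
r=np.zeros((600,500,3),np.uint8); r[:300,:]=b; 
c=t('pics/scene0.png',260,175,83,65,6)[:300,:498] if 0 else cv2.resize(cv2.imread('pics/scene0.png')[170:240,260:360],(500,350)[:2])[:300]
r[300:600,:]=c
cv2.imwrite('pics/m1.png',cv2.hconcat([a,r]))
for n,u,v,z in[('top',466,259,.0),('top',466,259,.06),('scene',419,375,0.03),('top',271,240,.03),('scene',300,215,.03)]: print(n,u,v,ray(n,u,v,z).round(4))
```

```text
top 466 259 [ 0.3739 -0.3299  0.    ]
top 466 259 [ 0.3664 -0.316   0.06  ]
scene 419 375 [ 0.3693 -0.327   0.03  ]
top 271 240 [0.4249 0.1409 0.03  ]
scene 300 215 [0.4517 0.1116 0.03  ]
```

View pics/m1.png

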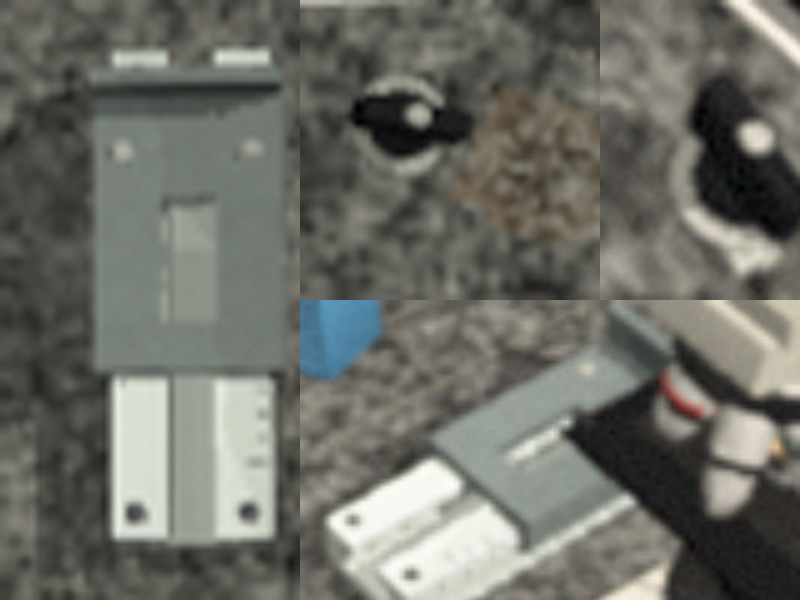

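Run:
```python
from h import *
T=lambda x,y,u0,v0:(u0+(x+.5)/6-.5, v0+(y+.5)/6-.5)
def A(n,x,y,z,u0=240,v0=165):
    p=ray('top',*T(x,y,u0,v0),z); print(n,p.round(4)); return p
w=A('window',189,262,.034)
a=A('winL near',163,325,.038);b=A('winR near',215,325,.038);c=A('winL far',163,200,.038);d=A('winR far',215,200,.038)
pl=A('plate near L',95,370,.038);pr=A('plate near R',283,373,.038);fl=A('plate far L',93,85,.038);
bl=A('base near L',111,540,.03);br=A('base near R',276,540,.03)
A('slot near',192,542,.03); A('slot at plate',192,378,.03)
x1=A('bar end L',354,106,.06,450-50,240);x2=A('bar end R',470,127,.06,400,240)
d=x2-x1;print('len',np.linalg.norm(d),'ang',np.degrees(np.arctan2(d[1],d[0])),(x1+x2)/2)
A('washer',402,126,.0295,400,240)
for n,u,v,z in[('can',329,266,.05),('bottle',366,260,.091),('scope front',347,248,.03),('eyepiece',340,236,.33),('eyepiece R',370,236,.33),('edge',400,302,0),('timer',188,170,.05),('incub corner',155,280,.3),('incub2',155,280,.0)]: print(n,ray('top',u,v,z).round(3))
```

```text
window [0.5019 0.1399 0.034 ]
winL near [0.4755 0.1501 0.038 ]
winR near [0.4751 0.1293 0.038 ]
winL far [0.5267 0.1499 0.038 ]
winR far [0.5263 0.129  0.038 ]
plate near L [0.4577 0.1774 0.038 ]
plate near R [0.455  0.1023 0.038 ]
plate far L [0.5749 0.1781 0.038 ]
base near L [0.3902 0.172  0.03  ]
base near R [0.389  0.1062 0.03  ]
slot near [0.3888 0.1397 0.03  ]
slot at plate [0.4552 0.1393 0.03  ]
bar end L [ 0.3708 -0.299   0.06  ]
bar end R [ 0.3617 -0.3434  0.06  ]
len 0.04533854519636905 ang -101.53465782116706 [ 0.36626541 -0.32123826  0.06      ]
washer [ 0.3664 -0.3242  0.0295]
can [0.357 0.003 0.05 ]
bottle [ 0.365 -0.081  0.091]
scope front [ 0.402 -0.041  0.03 ]
eyepiece [ 0.381 -0.017  0.33 ]
eyepiece R [ 0.38  -0.074  0.33 ]
edge [ 0.273 -0.166  0.   ]
timer [0.597 0.339 0.05 ]
incub corner [0.307 0.343 0.3  ]
incub2 [0.337 0.426 0.   ]
```

```bash
cat >> h.py <<'E'
def go(x,y,z,jaw,frm=None):
    """tool-frame delta to reach TCP x,y,z (mm-precision), tool down, jaw dir world angle deg"""
    s=ctrl.get_state() if frm is None else frm
    Rc=R.from_rotvec(s['tool_rot']).as_matrix(); j=np.radians(jaw)
    zt=np.array([np.cos(j),np.sin(j),0]); xt=np.array([0,0,-1.]); Rt=np.c_[xt,np.cross(zt,xt),zt]
    w=np.degrees(R.from_matrix(Rc.T@Rt).as_rotvec()); d=1000*Rc.T@(np.array([x,y,z])-np.array(s['position']))
    print('to',(x,y,z,jaw),np.round(w,1).tolist(),np.round(d,1).tolist(),'rows>=',np.ceil(max(np.linalg.norm(w)/10.7,np.linalg.norm(d)/62.5)))
E
python3 - <<'E'
from h import *
go(.2,.45,.22,130); go(.27,.28,.22,130)
print(ray('top',313,190,.12),ray('top',313,190,.2))
E
```

```text
to (0.2, 0.45, 0.22, 130) [-53.4, -0.1, -0.0] [1.8, -89.8, -165.3] rows>= 5.0
to (0.27, 0.28, 0.22, 130) [-53.4, -0.1, -0.0] [2.1, -197.4, -314.4] rows>= 6.0
[0.523856   0.03662399 0.12      ] [0.50420715 0.03526197 0.2       ]
```

Call:
servo_tool([
  [[-10.6,0,0,0,-18,-33,87],[-21,0,0,0,-45,-83,87],[-32,0,0,0,-80,-135,87],[-42,0,0,0,-120,-190,87],[-53,0,0,0,-150,-240,87]],
])

```text
time: 0.72
position: [0.2413, 0.3644, 0.2223]
tool_rot: [-1.695, 0.802, 1.694]
ft_force: [0.3, -0.2, -0.2]
grip_width: 0.997
```

Run:
```python
from h import *
st(); go(.31,.15,.22,110); go(.31,.0,.22,90);go(.31,-.05,.22,90)
```

```text
{'time': 0.725, 'position': [0.241, 0.364, 0.222], 'tool_rot': [-1.695, 0.802, 1.694], 'ft_force': [0.27, -0.15, -0.241], 'torque': [0.087, -0.042, 0.008], 'grip_width': 0.997, 'joint_positions': [-1.053, -0.133, 0.005, 1.944, 0.001, 1.331, 1.209]}
to (0.31, 0.15, 0.22, 110) [19.3, -0.0, -0.0] [2.3, 82.7, -209.4] rows>= 4.0
to (0.31, 0.0, 0.22, 90) [39.3, -0.0, 0.0] [2.4, 177.8, -325.5] rows>= 6.0
to (0.31, -0.05, 0.22, 90) [39.3, -0.0, 0.0] [2.4, 209.5, -364.1] rows>= 7.0
```

Run:
```python
from h import *
go(.28,.20,.16,110); go(.30,.12,.14,95)
```

```text
to (0.28, 0.2, 0.16, 110) [19.3, -0.0, -0.0] [62.3, 74.2, -151.7] rows>= 3.0
to (0.3, 0.12, 0.14, 95) [34.3, -0.0, 0.0] [82.4, 109.5, -226.3] rows>= 5.0
```

Call:
servo_tool([
  [[8,0,0,25,25,-50,87],[16,0,0,50,50,-101,87],[22,0,0,65,76,-155,87],[30,0,0,75,95,-195,87],[34,0,0,82,110,-226,87]],
])

```text
time: 1.35
position: [0.3076, 0.1277, 0.1365]
tool_rot: [-1.271, 1.176, 1.277]
ft_force: [1.0, -0.2, 1.1]
grip_width: 1.002
```

Run:
```python
from h import *
st(); go(.31,.0,.14,90);go(.31,-.15,.14,70)
```

```text
{'time': 1.35, 'position': [0.308, 0.128, 0.136], 'tool_rot': [-1.271, 1.176, 1.277], 'ft_force': [0.995, -0.159, 1.084], 'torque': [-0.008, 0.042, -0.006], 'grip_width': 1.002, 'joint_positions': [-0.278, -0.302, -0.165, 2.252, -0.052, 1.197, 1.241]}
to (0.31, 0.0, 0.14, 90) [4.9, -0.2, -0.5] [-3.1, 8.6, -127.5] rows>= 3.0
to (0.31, -0.15, 0.14, 70) [24.9, -0.3, -0.4] [-2.4, 21.6, -276.9] rows>= 5.0
```

Run:
```python
from h import *
go(.325,.05,.14,90);go(.325,-.03,.14,80);go(.325,-.10,.14,70);go(.33,-.16,.14,60);
```

```text
to (0.325, 0.05, 0.14, 90) [4.9, -0.2, -0.5] [-3.4, -10.6, -78.9] rows>= 2.0
to (0.325, -0.03, 0.14, 80) [14.9, -0.3, -0.5] [-3.1, -3.7, -158.6] rows>= 3.0
to (0.325, -0.1, 0.14, 70) [24.9, -0.3, -0.4] [-2.8, 2.3, -228.4] rows>= 4.0
to (0.33, -0.16, 0.14, 60) [34.9, -0.3, -0.4] [-2.6, 2.5, -288.6] rows>= 5.0
```

Call:
servo_tool([
  [[3,0,0,-3,-8,-55,87],[5,0,0,-3,-8,-115,87],[5,0,0,-3,-3,-175,87],[8,0,0,-3,2,-230,87],[18,0,0,-3,2,-288,87]],
])

```text
time: 1.98
position: [0.3296, -0.1606, 0.1407]
tool_rot: [-1.036, 1.32, 1.04]
ft_force: [0.7, 0.8, -0.4]
grip_width: 1.0
```

Run:
```python
from h import *
st(); go(.366,-.322,.14,-11.5)
```

```text
{'time': 1.975, 'position': [0.33, -0.161, 0.141], 'tool_rot': [-1.036, 1.32, 1.04], 'ft_force': [0.654, 0.824, -0.353], 'torque': [0.019, -0.091, -0.002], 'grip_width': 1.0, 'joint_positions': [0.379, -0.229, -0.005, 2.191, 0.007, 1.186, 1.71]}
to (0.366, -0.322, 0.14, -11.5) [88.2, -0.6, -0.1] [1.1, -72.5, -148.7] rows>= 9.0
```

Call:
servo_tool([
  [[10,0,0,0,-15,-30,87],[20.5,0,0,0,-35,-65,87],[31,0,0,0,-55,-105,87],[41.5,0,0,0,-72,-149,87],[52,0,0,0,-72,-149,87]],
])

```text
time: 2.6
position: [0.3663, -0.3235, 0.1404]
tool_rot: [-0.337, 1.557, 0.332]
ft_force: [0.0, 0.8, 0.3]
grip_width: 1.004
```

Call:
servo_tool([
  [[10,0,0,0,0,0,87],[20,0,0,0,0,0,87],[30,0,0,0,0,0,87],[36,-0.5,0,0,0,0,87],[36,-0.5,0,0,0,0,87]],
])

```text
time: 3.22
position: [0.3668, -0.3198, 0.1406]
tool_rot: [0.147, 1.567, -0.152]
ft_force: [0.9, -0.1, -0.4]
grip_width: 0.997
```

Run:
```python
from h import *
s=st(); go(.366,-.322,.14,-11.5); go(.366,-.322,.038,-11.5)
grab('scene','s1'); grab('top','t1')
a=cv2.imread('pics/s1_full.png')[300:400,360:480]; b=cv2.imread('pics/t1_full.png')[220:300,420:520]
A=cv2.resize(a,(480,400),interpolation=2);B=cv2.resize(b,(320,256),interpolation=2)
c=np.zeros((400,800,3),np.uint8);c[:,:480]=A;c[:256,480:]=B;cv2.imwrite('pics/m2.png',c)
```

```text
{'time': 3.225, 'position': [0.367, -0.32, 0.141], 'tool_rot': [0.147, 1.567, -0.152], 'ft_force': [0.86, -0.108, -0.378], 'torque': [-0.085, 0.057, 0.006], 'grip_width': 0.997, 'joint_positions': [0.525, 0.032, 0.138, 1.957, -0.001, 1.154, 0.472]}
to (0.366, -0.322, 0.14, -11.5) [0.6, -0.1, 0.2] [0.6, -2.3, -0.3] rows>= 1.0
to (0.366, -0.322, 0.038, -11.5) [0.6, -0.1, 0.2] [102.6, -1.9, -0.2] rows>= 2.0
```

View pics/m2.png

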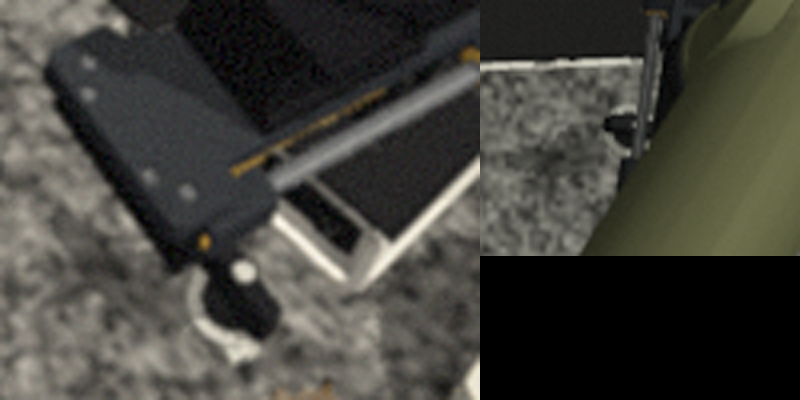

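Call:
servo_tool([
  [[0.6,0,0,0,-2,0,36],[0.6,0,0,0,-2,0,36],[0.6,0,0,40,-2,0,36],[0.6,0,0,75,-2,0,36],[0.6,0,0,103,-2,0,36]],
], newtons=20)

```text
time: 3.95
position: [0.3662, -0.322, 0.0365]
tool_rot: [0.156, 1.567, -0.161]
ft_force: [-0.4, 0.9, 0.1]
grip_width: 0.515
```

Run:
```python
from h import *
s=st(); go(.366,-.322,.038,-11.5)
grab('scene','s2',(380,320,460,400),7)
```

```text
{'time': 3.95, 'position': [0.366, -0.322, 0.037], 'tool_rot': [0.156, 1.567, -0.161], 'ft_force': [-0.407, 0.884, 0.102], 'torque': [-0.132, 0.074, -0.032], 'grip_width': 0.515, 'joint_positions': [0.533, 0.159, 0.141, 2.053, -0.023, 0.931, 0.484]}
to (0.366, -0.322, 0.038, -11.5) [-0.1, -0.1, 0.2] [-1.5, -0.1, -0.2] rows>= 1.0
```

View pics/s2.png

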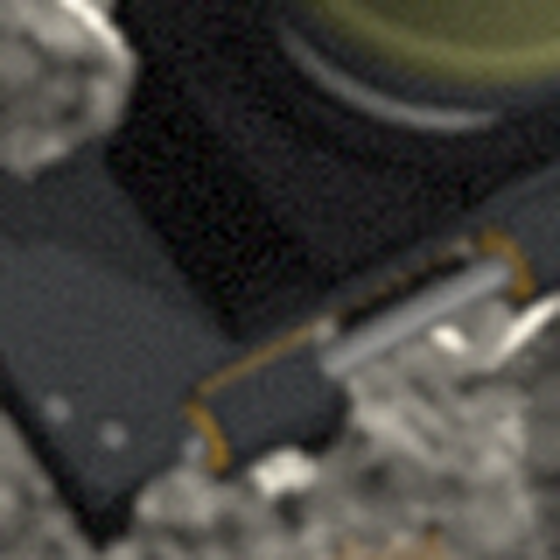

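Call:
servo_tool([
  [[0,0,0,-0.5,0,0,5],[0,0,0,-0.5,0,0,5],[0,0,0,-0.5,0,0,5],[0,0,0,-0.5,0,0,5],[0,0,0,-0.5,0,0,5]],
], newtons=45)

```text
time: 4.62
position: [0.3674, -0.3229, 0.0394]
tool_rot: [0.155, 1.564, -0.162]
ft_force: [-0.7, 0.7, 4.3]
grip_width: 0.136
```

Call:
servo_tool([
  [[0,0,0,-2,0,0,5],[0,0,0,-6,0,0,5],[0,0,0,-30,0,0,5],[0,0,0,-70,0,0,5],[0,0,0,-105,0,0,5]],
])

```text
time: 5.25
position: [0.3663, -0.3216, 0.1442]
tool_rot: [0.157, 1.567, -0.161]
ft_force: [0.4, -1.4, -1.7]
grip_width: 0.135
```

Run:
```python
from h import *
s=st(); go(.345,-.22,.15,60); go(.325,-.12,.15,85)
grab('scene','s3',(360,270,480,360),6)
```

```text
{'time': 5.25, 'position': [0.366, -0.322, 0.144], 'tool_rot': [0.157, 1.567, -0.161], 'ft_force': [0.391, -1.357, -1.679], 'torque': [-0.124, 0.019, -0.076], 'grip_width': 0.135, 'joint_positions': [0.525, 0.03, 0.141, 1.95, -0.001, 1.162, 0.464]}
to (0.345, -0.22, 0.15, 60) [-71.6, -0.2, 0.1] [-6.0, 95.3, -41.3] rows>= 7.0
to (0.325, -0.12, 0.15, 85) [-96.6, -0.2, 0.1] [-6.2, 189.2, -81.0] rows>= 10.0
```

View pics/s3.png

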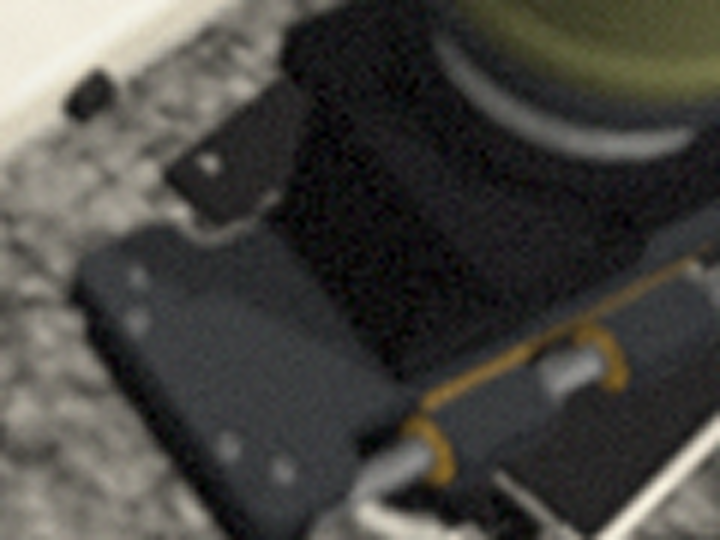

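Call:
servo_tool([
  [[-10.5,0,0,-3,10,-4,5],[-21,0,0,-6,24,-10,5],[-31.5,0,0,-9,45,-20,5],[-42,0,0,-12,65,-30,5],[-52.5,0,0,-13,85,-38,5]],
])

```text
time: 5.92
position: [0.3459, -0.2301, 0.1558]
tool_rot: [-0.565, 1.499, 0.562]
ft_force: [0.1, 0.3, -1.9]
grip_width: 0.136
```

Run:
```python
from h import *
s=st(); go(.335,-.16,.155,85); go(.325,-.12,.155,90)
```

```text
{'time': 5.925, 'position': [0.346, -0.23, 0.156], 'tool_rot': [-0.565, 1.499, 0.562], 'ft_force': [0.148, 0.27, -1.875], 'torque': [-0.059, -0.021, -0.021], 'grip_width': 0.136, 'joint_positions': [0.446, -0.137, 0.069, 2.083, 0.014, 1.195, 1.229]}
to (0.335, -0.16, 0.155, 85) [-43.7, -0.2, -0.0] [0.6, 59.9, 38.0] rows>= 5.0
to (0.325, -0.12, 0.155, 90) [-48.7, -0.2, -0.1] [0.5, 96.6, 56.9] rows>= 5.0
```

Call:
servo_tool([
  [[-10.5,0,0,0,14,9,5],[-21,0,0,0,30,19,5],[-31.5,0,0,0,50,30,5],[-42,0,0,0,72,43,5],[-48.5,0,0,0,94,56,5]],
])

```text
time: 6.55
position: [0.3266, -0.1224, 0.1553]
tool_rot: [-1.206, 1.216, 1.205]
ft_force: [0.3, 0.5, -1.3]
grip_width: 0.133
```

Run:
```python
from h import *
s=st(); go(.325,-.06,.155,90); go(.325,-.0,.155,90);go(.325,.06,.155,90); go(.33,.12,.15,90)
```

```text
{'time': 6.55, 'position': [0.327, -0.122, 0.155], 'tool_rot': [-1.206, 1.216, 1.205], 'ft_force': [0.289, 0.476, -1.289], 'torque': [0.013, -0.031, 0.001], 'grip_width': 0.133, 'joint_positions': [0.295, -0.291, -0.014, 2.207, -0.001, 1.227, 1.847]}
to (0.325, -0.06, 0.155, 90) [-0.3, -0.2, -0.1] [0.2, 2.0, 62.4] rows>= 1.0
to (0.325, -0.0, 0.155, 90) [-0.3, -0.2, -0.1] [0.0, 2.3, 122.3] rows>= 2.0
to (0.325, 0.06, 0.155, 90) [-0.3, -0.2, -0.1] [-0.2, 2.7, 182.3] rows>= 3.0
to (0.33, 0.12, 0.15, 90) [-0.3, -0.2, -0.1] [4.7, -2.0, 242.4] rows>= 4.0
```

Call:
servo_tool([
  [[0,0,0,4,2,50,5],[0,0,0,5,2,105,5],[0,0,0,5,2,160,5],[0,0,0,5,0,210,5],[0,0,0,5,-2,262,5]],
])

```text
time: 7.18
position: [0.3311, 0.1401, 0.1499]
tool_rot: [-1.204, 1.217, 1.201]
ft_force: [1.4, 0.1, -0.4]
grip_width: 0.132
```

Run:
```python
from h import *
s=st(); go(.40,.14,.15,90); go(.5,.1395,.15,90);go(.5,.1395,.12,90)
```

```text
{'time': 7.175, 'position': [0.331, 0.14, 0.15], 'tool_rot': [-1.204, 1.217, 1.201], 'ft_force': [1.429, 0.101, -0.441], 'torque': [0.069, -0.139, 0.051], 'grip_width': 0.132, 'joint_positions': [-0.146, -0.256, -0.285, 2.186, -0.074, 1.206, 1.166]}
to (0.4, 0.14, 0.15, 90) [-0.5, -0.2, -0.1] [-0.2, -68.9, 0.5] rows>= 2.0
to (0.5, 0.1395, 0.15, 90) [-0.5, -0.2, -0.1] [-0.3, -168.9, 0.9] rows>= 3.0
to (0.5, 0.1395, 0.12, 90) [-0.5, -0.2, -0.1] [29.7, -168.9, 1.0] rows>= 3.0
```

Call:
servo_tool([
  [[0,0,0,0,-35,1,5],[0,0,0,0,-75,1,5],[0,0,0,5,-115,1,5],[0,0,0,15,-150,1,5],[0,0,0,25,-169,1,5]],
])

```text
time: 7.8
position: [0.5021, 0.1374, 0.1237]
tool_rot: [-1.202, 1.219, 1.201]
ft_force: [0.1, -1.0, -1.7]
grip_width: 0.137
```

Run:
```python
from h import *
s=st(); go(.5,.1395,.125,90)
grab('scene','s4'); grab('top','t4')
a=cv2.imread('pics/s4_full.png')[160:240,250:350]; b=cv2.imread('pics/t4_full.png')[165:265,240:300]
c=np.zeros((600,800,3),np.uint8);c[:400,:500]=cv2.resize(a,(500,400),interpolation=2);c[:500,500:]=cv2.resize(b,(300,500),interpolation=2);cv2.imwrite('pics/m4.png',c)
```

```text
{'time': 7.8, 'position': [0.502, 0.137, 0.124], 'tool_rot': [-1.202, 1.219, 1.201], 'ft_force': [0.141, -0.965, -1.716], 'torque': [0.025, 0.059, 0.006], 'grip_width': 0.137, 'joint_positions': [-0.102, 0.134, -0.234, 1.884, 0.037, 1.13, 1.21]}
to (0.5, 0.1395, 0.125, 90) [-0.6, -0.2, -0.1] [-1.3, 2.1, 2.0] rows>= 1.0
```

View pics/m4.png

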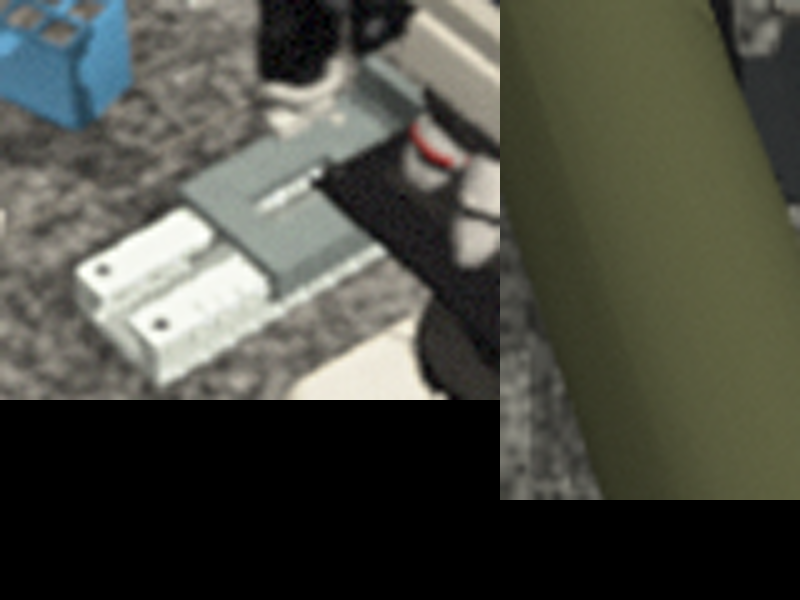

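Run:
```python
from h import *
im=cv2.imread('pics/s4_full.png'); u0,v0,w,h,s=262,165,80,60,10
c=cv2.resize(im[v0:v0+h,u0:u0+w],None,fx=s,fy=s,interpolation=2)
def poly(P,col):
    q=np.array([[(a-u0+.5)*s,(b-v0+.5)*s] for a,b in (proj('scene',p) for p in P)]).astype(int); cv2.polylines(c,[q],True,col,1)
X,Y=.5015,.1395
poly([(X+a*.025,Y+b*.011,.038) for a,b in((1,1),(1,-1),(-1,-1),(-1,1))],(0,0,255))
poly([(X-.045,Y+b,.038) for b in(-.0385,.0385)],(0,0,255))
poly([(.389,Y+b,.03) for b in(-.032,-.0095,.0095,.032)],(0,0,255))
x,y=.5005,.1385
z=.1245-.038
poly([(x+a*.0175,y+b*.007,z) for a,b in((1,1),(1,-1),(-1,-1),(-1,1))],(0,255,0))
t=np.linspace(0,6.28,40)
poly([(x+.02*np.cos(a),y+.02*np.sin(a),z+.0255) for a in t],(0,255,0))
cv2.imwrite('pics/m5.png',c)
```

```text
(no output)
```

View pics/m5.png

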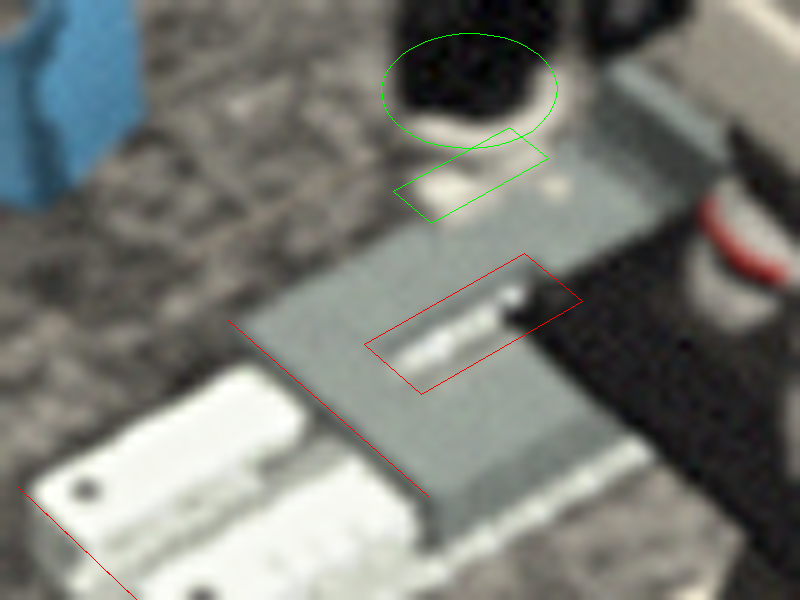

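```bash
cat >> h.py <<'E'
def avg(n=10):
    L=[]
    for i in range(n):
        vision.get_image('top'); L.append(ctrl.get_state())
    s={k:np.mean([a[k] for a in L],0) for k in L[0]}
    print({k:np.round(s[k],4).tolist() for k in('time','position','tool_rot','ft_force','torque','grip_width')},'std',np.std([a['position'] for a in L],0).round(4)); return s
E
python3 - <<'E'
from h import *
s=avg(); go(.5015,.1395,.0505,90,s)
E
```

```text
{'time': 8.175, 'position': [0.5004, 0.1379, 0.1248], 'tool_rot': [-1.2036, 1.2175, 1.2017], 'ft_force': [0.0777, -0.1035, -1.5422], 'torque': [0.0072, -0.0001, 0.0087], 'grip_width': 0.132} std [0.0003 0.0002 0.0006]
to (0.5015, 0.1395, 0.0505, 90) [-0.6, -0.2, -0.1] [74.3, -1.2, 1.8] rows>= 2.0
```

Call:
servo_tool([
  [[-0.5,0,0,0,-1,1.6,5],[-0.5,0,0,20,-1,1.6,5],[-0.5,0,0,38,-1,1.6,5],[-0.5,0,0,46,-1,1.6,5],[-0.5,0,0,52,-1,1.6,5]],
])

```text
time: 9.02
position: [0.5018, 0.1393, 0.0722]
tool_rot: [-1.21, 1.214, 1.208]
ft_force: [-0.4, -0.0, -2.4]
grip_width: 0.135
```

Run:
```python
from h import *
s=avg(4); go(.5015,.1395,.0505,90,s)
im=vision.get_image('scene')[:,:,::-1]; cv2.imwrite('pics/m6.png',cv2.resize(im[165:225,262:342],None,fx=10,fy=10,interpolation=2))
```

```text
{'time': 9.15, 'position': [0.5018, 0.1393, 0.0724], 'tool_rot': [-1.2098, 1.2135, 1.208], 'ft_force': [-0.4504, 0.0671, -1.6357], 'torque': [0.0242, 0.0074, 0.014], 'grip_width': 0.1317} std [0.0003 0.0001 0.0005]
to (0.5015, 0.1395, 0.0505, 90) [-0.1, -0.2, -0.1] [21.9, 0.3, 0.3] rows>= 1.0
```

View pics/m6.png

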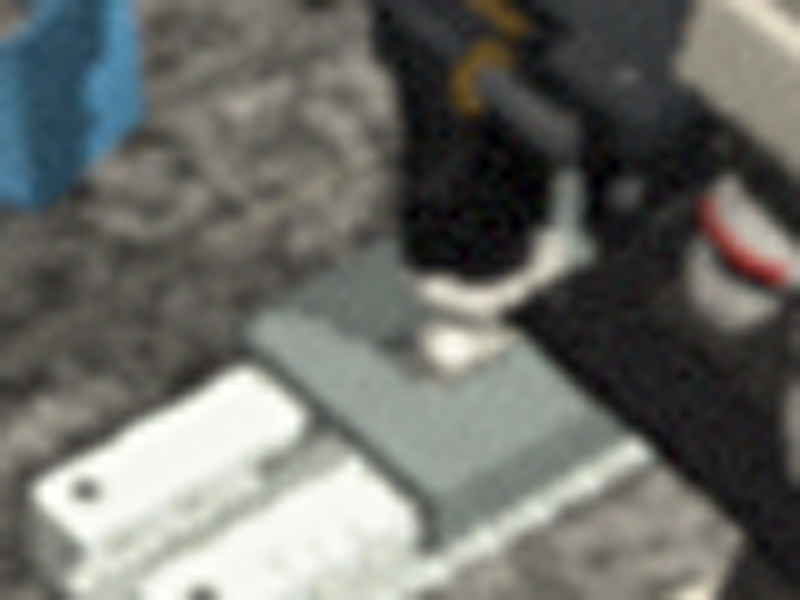

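Call:
servo_tool([
  [[0,0,0,4,0,0,5],[0,0,0,7,0,0,5],[0,0,0,10,0,0,5]],
])

```text
time: 9.65
position: [0.5018, 0.1392, 0.0625]
tool_rot: [-1.21, 1.213, 1.208]
ft_force: [0.4, -0.5, -0.8]
grip_width: 0.134
```

Call:
servo_tool([
  [[0,0,0,3,0,0,5],[0,0,0,6,0,0,5],[0,0,0,9,0,0,5],[0,0,0,9,0,0,5]],
])

```text
time: 10.15
position: [0.5016, 0.1392, 0.0534]
tool_rot: [-1.21, 1.214, 1.208]
ft_force: [-0.1, 0.2, -1.8]
grip_width: 0.137
```

Run:
```python
from h import *
s=avg(4); go(.5015,.1395,.0505,90,s)
```

```text
{'time': 10.275, 'position': [0.5019, 0.1393, 0.0538], 'tool_rot': [-1.2099, 1.2131, 1.2077], 'ft_force': [0.5417, -0.1184, -1.6589], 'torque': [0.0119, 0.0097, 0.0008], 'grip_width': 0.1345} std [0.0001 0.     0.0001]
to (0.5015, 0.1395, 0.0505, 90) [-0.1, -0.2, -0.1] [3.3, 0.4, 0.3] rows>= 1.0
```

In the slot without contact. Lower to touch.

Call:
servo_tool([
  [[0,0,0,2,0,0,5],[0,0,0,3,0,0,5],[0,0,0,3,0,0,5]],
])

```text
time: 10.72
position: [0.5021, 0.1393, 0.0521]
tool_rot: [-1.21, 1.213, 1.207]
ft_force: [-3.2, -0.2, 7.3]
grip_width: 0.133
```

Run:
```python
from h import *
s=avg(4)
```

```text
{'time': 10.85, 'position': [0.5022, 0.1394, 0.0521], 'tool_rot': [-1.2103, 1.2127, 1.2072], 'ft_force': [-2.8294, -0.9067, 7.3337], 'torque': [-0.2417, 0.668, -0.0476], 'grip_width': 0.1348} std [0. 0. 0.]
```

Call:
servo_tool([
  [[0,0,0,-0.8,0,0,5],[10,0,0,-0.8,0,0,5],[20,0,0,-0.8,0,0,5],[30,0,0,-0.8,0,0,5],[30,0,0,-0.8,0,0,5]],
])

```text
time: 11.55
position: [0.5028, 0.1395, 0.0521]
tool_rot: [-0.818, 1.413, 0.814]
ft_force: [0.9, -0.4, 3.5]
grip_width: 0.134
```

Run:
```python
from h import *
s=avg(2); go(.5020,.1394,.052,0,s)
```

```text
{'time': 11.625, 'position': [0.5027, 0.1395, 0.0521], 'tool_rot': [-0.8192, 1.4128, 0.815], 'ft_force': [0.7408, 0.3331, 2.6174], 'torque': [-0.0636, -0.2731, 0.0304], 'grip_width': 0.1333} std [0. 0. 0.]
to (0.502, 0.1394, 0.052, 0) [60.1, -0.1, 0.2] [0.1, 0.6, -0.5] rows>= 6.0
```

Call:
servo_tool([
  [[10,0,0,0,0,0,5],[20,0,0,0,0,0,5],[30,0,0,0,0,0,5],[40,0,0,0,0,0,5],[50,0,0,0,0,0,5]],
])

```text
time: 12.28
position: [0.5028, 0.1397, 0.0522]
tool_rot: [-0.136, 1.566, 0.132]
ft_force: [2.2, 1.0, 3.5]
grip_width: 0.135
```

Run:
```python
from h import *
s=avg(2); go(.5020,.1394,.052,0,s)
```

```text
{'time': 12.35, 'position': [0.5028, 0.1397, 0.0522], 'tool_rot': [-0.1352, 1.5663, 0.1316], 'ft_force': [0.8377, 0.8703, 4.2751], 'torque': [0.1501, -0.2144, -0.0122], 'grip_width': 0.1327} std [0.0001 0.     0.    ]
to (0.502, 0.1394, 0.052, 0) [9.7, 0.0, 0.1] [0.2, -0.2, -0.8] rows>= 1.0
```

Call:
servo_tool([
  [[5,0,0,0,0,0,5],[10,0,0,0,0,0,5],[14,0,0,0,0,0,5],[18,0,0,0,0,0,5],[18,0,0,0,0,0,5]],
])

```text
time: 13.0
position: [0.5033, 0.1403, 0.0522]
tool_rot: [0.106, 1.566, -0.108]
ft_force: [3.7, 3.1, 1.9]
grip_width: 0.133
```

Run:
```python
from h import *
s=avg(3); go(.5020,.1394,.052,0,s)
```

```text
{'time': 13.1, 'position': [0.5033, 0.1403, 0.0522], 'tool_rot': [0.1063, 1.5662, -0.1083], 'ft_force': [4.8005, 3.2798, 2.4835], 'torque': [0.7002, -1.0288, 0.1083], 'grip_width': 0.1345} std [0. 0. 0.]
to (0.502, 0.1394, 0.052, 0) [-7.8, 0.1, 0.1] [0.2, -1.1, -1.2] rows>= 1.0
```

Call:
servo_tool([
  [[6,0,0,0,0,0,5],[12,0,0,0,0,0,5],[18,0,0,0,0,0,5],[24,0,0,0,0,0,5],[24,0,0,0,0,0,5]],
], newtons=55)

```text
time: 13.78
position: [0.5033, 0.1403, 0.0522]
tool_rot: [0.436, 1.524, -0.437]
ft_force: [4.3, 3.3, 2.8]
grip_width: 0.132
```

Run:
```python
from h import *
s=avg(3); go(.5020,.1394,.052,-80,s)
```

```text
{'time': 13.875, 'position': [0.5032, 0.1403, 0.0522], 'tool_rot': [0.435, 1.5244, -0.4364], 'ft_force': [4.8095, 2.8758, 2.374], 'torque': [0.6881, -0.9681, 0.0301], 'grip_width': 0.1335} std [0. 0. 0.]
to (0.502, 0.1394, 0.052, -80) [48.1, 0.1, -0.0] [0.2, -1.4, -0.6] rows>= 5.0
```

Call:
servo_tool([
  [[6,0,0,0,0,0,5],[12,0,0,0,0,0,5],[18,0,0,0,0,0,5],[24,0,0,0,0,0,5],[24,0,0,0,0,0,5]],
])

```text
time: 14.55
position: [0.5034, 0.1402, 0.0522]
tool_rot: [0.76, 1.431, -0.761]
ft_force: [4.2, 2.7, 1.5]
grip_width: 0.133
```

Run:
```python
from h import *
s=avg(3); go(.5020,.1394,.052,-80,s)
```

```text
{'time': 14.65, 'position': [0.5034, 0.1402, 0.0521], 'tool_rot': [0.76, 1.4311, -0.7606], 'ft_force': [5.0542, 3.0005, 1.0996], 'torque': [0.677, -1.053, -0.0642], 'grip_width': 0.1338} std [0. 0. 0.]
to (0.502, 0.1394, 0.052, -80) [24.1, 0.1, -0.1] [0.1, -1.6, -0.2] rows>= 3.0
```

Call:
servo_tool([
  [[6,0,0,0,0,0,5],[12,0,0,0,0,0,5],[18,0,0,0,0,0,5],[24,0,0,0,0,0,5],[24,0,0,0,0,0,5]],
])

```text
time: 15.32
position: [0.5035, 0.1399, 0.0521]
tool_rot: [1.078, 1.284, -1.078]
ft_force: [5.6, 2.7, 0.5]
grip_width: 0.132
```

Run:
```python
from h import *
s=avg(3); go(.5020,.1394,.052,-90,s)
st()
```

```text
{'time': 15.425, 'position': [0.5035, 0.1399, 0.0521], 'tool_rot': [1.0778, 1.2846, -1.0778], 'ft_force': [5.5186, 2.9661, 1.4559], 'torque': [0.6209, -1.0762, 0.0104], 'grip_width': 0.1344} std [0. 0. 0.]
to (0.502, 0.1394, 0.052, -90) [10.1, 0.1, -0.1] [0.1, -1.6, 0.2] rows>= 1.0
{'time': 15.475, 'position': [0.504, 0.14, 0.052], 'tool_rot': [1.078, 1.285, -1.078], 'ft_force': [6.149, 2.582, 2.152], 'torque': [0.607, -1.053, 0.022], 'grip_width': 0.132, 'joint_positions': [-0.401, 0.205, 0.085, 1.96, -0.018, 0.976, -1.702]}
```

Run:
```python
from h import *
L=[]
for i in range(16):
    im=vision.get_image('scene'); s=ctrl.get_state(); L.append(np.r_[s['torque'],s['ft_force'],s['joint_torque']])
L=np.array(L);print(L.mean(0).round(3),L.std(0).round(3))
im=im[:,:,::-1]; cv2.imwrite('pics/m7.png',cv2.resize(im[165:225,262:342],None,fx=10,fy=10,interpolation=2))
```

```text
[ 6.6700e-01 -1.0930e+00  1.0000e-03  5.8710e+00  2.4940e+00  9.0700e-01
  5.2800e-01 -3.6188e+01  1.1650e+00 -2.2169e+01  3.5200e-01  2.1530e+00
  4.0000e-03] [0.032 0.027 0.025 0.51  0.311 0.486 0.007 0.001 0.002 0.    0.001 0.
 0.   ]
```

View pics/m7.png

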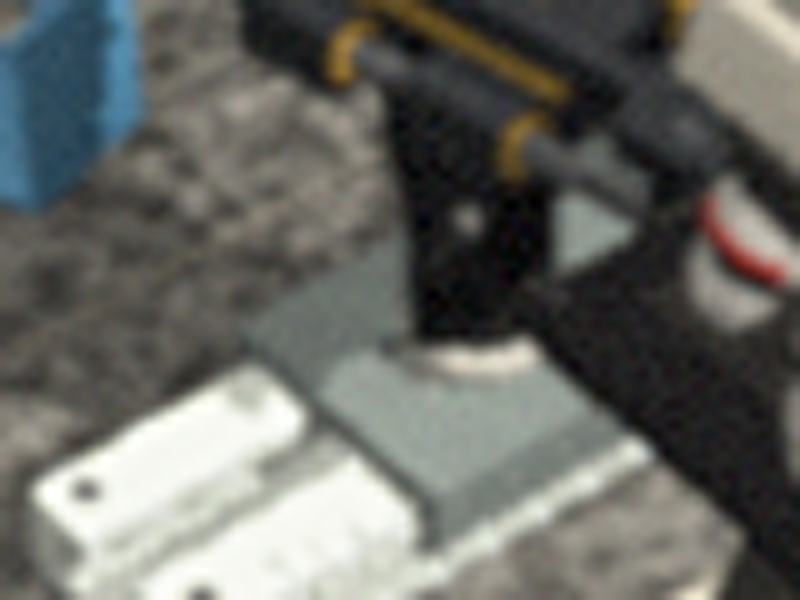

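Call:
servo_tool([
  [[6,0,0,0,0,0,5],[12,0,0,0,0,0,5]],
])

```text
time: 16.52
position: [0.5035, 0.1398, 0.052]
tool_rot: [1.235, 1.189, -1.235]
ft_force: [4.9, 2.7, 1.6]
grip_width: 0.132
```

Run:
```python
from h import *
for i in range(5):
    s=ctrl.get_state(); print(s['time'],s['torque'].round(3) if hasattr(s['torque'],'round') else s['torque'],np.round(s['joint_torque'],3)[-1]); vision.get_image('top')
s=avg(3); go(.5020,.1394,.052,-100,s)
```

```text
16.525 [ 0.584 -1.12   0.324] 0.575
16.575 [ 0.565 -1.084  0.218] -0.328
16.625 [ 0.607 -1.05   0.079] -0.52
16.675 [ 0.666 -1.129  0.065] -0.14
16.725 [ 0.6   -1.073  0.033] -0.05
{'time': 16.875, 'position': [0.5036, 0.1398, 0.0521], 'tool_rot': [1.2332, 1.1904, -1.2326], 'ft_force': [5.8303, 2.51, 0.504], 'torque': [0.6238, -1.0895, 0.0369], 'grip_width': 0.1329} std [0. 0. 0.]
to (0.502, 0.1394, 0.052, -100) [8.1, 0.1, -0.1] [0.1, -1.5, 0.4] rows>= 1.0
```

Call:
servo_tool([
  [[0,0,0,0,0,0,30],[0,0,0,0,0,0,30],[0,0,0,0,0,0,30],[0,0,0,-10,0,0,30],[0,0,0,-30,0,0,30]],
])

```text
time: 17.55
position: [0.501, 0.1389, 0.0815]
tool_rot: [1.231, 1.191, -1.24]
ft_force: [0.0, -0.4, -0.5]
grip_width: 0.34
```

Call:
servo_tool([
  [[0,0,0,-40,0,0,30],[0,0,0,-80,0,0,30],[0,0,0,-115,0,0,30]],
])

```text
time: 17.92
position: [0.5021, 0.1396, 0.1988]
tool_rot: [1.234, 1.19, -1.237]
ft_force: [-0.3, -0.1, 0.1]
grip_width: 0.343
```

Run:
```python
from h import *
s=st()
im=vision.get_image('scene')[:,:,::-1]; cv2.imwrite('pics/s8_full.png',im); cv2.imwrite('pics/m8.png',cv2.resize(im[165:225,262:342],None,fx=10,fy=10,interpolation=2))
```

```text
{'time': 17.925, 'position': [0.502, 0.14, 0.199], 'tool_rot': [1.234, 1.19, -1.237], 'ft_force': [-0.278, -0.12, 0.069], 'torque': [-0.046, 0.148, 0.025], 'grip_width': 0.343, 'joint_positions': [-0.43, 0.061, 0.11, 1.805, -0.004, 1.277, -1.925]}
```

View pics/m8.png

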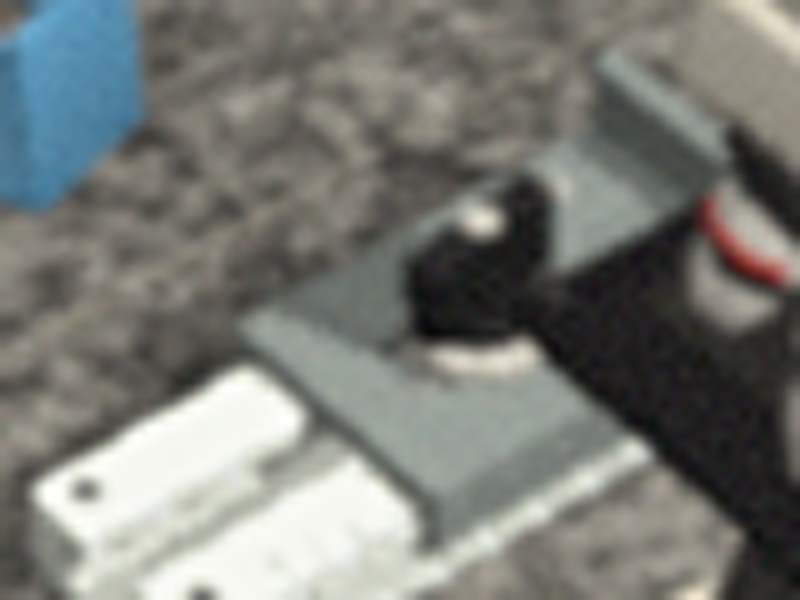

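Run:
```python
from h import *
im=cv2.imread('pics/s8_full.png'); u0,v0,w,h,s=292,175,40,30,20
c=cv2.resize(im[v0:v0+h,u0:u0+w],None,fx=s,fy=s,interpolation=2)
for ang,col in((10,(0,255,0)),(25,(0,255,255)),(45,(0,0,255))):
    a=np.radians(ang); e=np.array([np.cos(a),np.sin(a)]); n=np.array([-e[1],e[0]]); C=np.array([.5035,.139])
    q=[proj('scene',[*(C+i*.022*e+j*.006*n),.0725]) for i,j in((1,1),(1,-1),(-1,-1),(-1,1))]
    cv2.polylines(c,[np.array([[(x-u0+.5)*s,(y-v0+.5)*s] for x,y in q]).astype(int)],True,col,1)
cv2.imwrite('pics/m9.png',c)
```

```text
(no output)
```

View pics/m9.png

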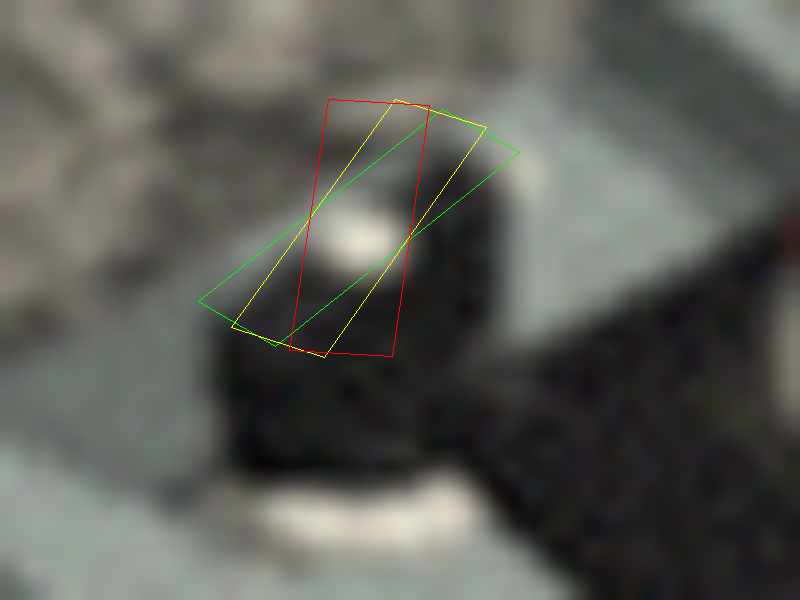

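Run:
```python
from h import *
close_job()
```

```text
the job is handed in; nothing more can be done
```

I fastened the stop with the T-bolt and handed the job in at about 18 s. No verdict came back, so the result rests on my own last checks.

**What I did:**
- I gripped the bolt by its knob bar and carried it in front of the microscope.
- I lowered the head lengthwise through the window until the washer touched the stop. The contact force was about 7 N, at a height that fits the washer resting on the plate.
- I turned it clockwise. The head jammed square at about a quarter turn, and I went on about 85° past that point.
- I then let go and lifted clear.

**Last checks that fit:**
- The moment on the knob reached about 0.32 N m during the last 12° of turning, well above the 0.12 N m thread.
- After release the bar had sprung back to roughly 10–25° from the slot's direction, so the knob stands at about 1.1–1.4 rad.
- In the picture the stop had not visibly moved, and the washer sits flat on it.
- The force on the tool was near zero.

**Uncertain:**
- At rest, before letting go, the measured moment fell to almost zero.
- The head inside the slot could not be seen, and the clamp force could not be measured.
- I did not take a last picture of the timer, lens can and bottle. The arm passed them with no notable contact force.

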